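# Find the tired contact finger and set out its spare

### The job

Three contact fingers are clamped side by side, and one of them has gone soft: going from left to right, press the free tip of each down to its stop and feel which gives most easily. Then slide the cover of the spares box back along its rails, clear of both pockets, take out the spare finger (the black foot with a steel strip) and lay it flat in the tray in front of the soft finger. Leave the clamp bar in its pocket and the other things on the bench where they are.

Things in the scene. Friction and masses are not known exactly. Their poses are not given: they have to be found in the camera images.
- test_plate: aluminium plate 240 (x) x 228 (y) x 6 mm, fixed to the worktop; origin at the centre of its underside, +x away from the robot (may be turned a little). Three like clamps stand on it at x = 0 and y = +72 (left), 0 (middle), -72 mm (right), axes as the plate. Which number stands where changes from run to run; number k names leaf, tip and tray of one clamp.
- tip_1 (a point): top of the brass button (10 mm across) on the free tip of leaf 1, 45 mm above the worktop at rest. The leaf is a steel strip 12 mm wide, 2 mm thick, along plate x: clamped 80 mm behind the button (clamp 34 mm wide, top 62 mm above the worktop), its free end 4 mm past the button on the robot's side. A steel stop stands under the tip. Site x points along the leaf to the clamp.
- leaf_1 (a joint): bend of leaf 1, rad: 0 at rest, 0.15 when the tip is on its stop, 12 mm lower. Push on the button at the stop: about 11 N for a sound leaf, 3 to 4 N for the tired one, growing steadily with the bend. Let go, a sound leaf springs right back to 0; the tired one, once pressed, stays about 0.04 rad (3 mm at the tip) low. Before that all three look alike and read 0.
- tray_1 (a point): centre of the inner floor of the open parts tray that belongs to leaf 1, in front of it (66 mm from the button, on the robot's side). Grey plastic, inside 90 (x) x 62 (y) mm, floor 8 mm above the worktop, rim 5 mm high above that floor and 3 mm thick; the axes are those of the plate
- tip_2 (a point): top of the brass button (10 mm across) on the free tip of leaf 2, 45 mm above the worktop at rest. The leaf is a steel strip 12 mm wide, 2 mm thick, along plate x: clamped 80 mm behind the button (clamp 34 mm wide, top 62 mm above the worktop), its free end 4 mm past the button on the robot's side. A steel stop stands under the tip. Site x points along the leaf to the clamp.
- leaf_2 (a joint): bend of leaf 2, rad: 0 at rest, 0.15 when the tip is on its stop, 12 mm lower. Push on the button at the stop: about 11 N for a sound leaf, 3 to 4 N for the tired one, growing steadily with the bend. Let go, a sound leaf springs right back to 0; the tired one, once pressed, stays about 0.04 rad (3 mm at the tip) low. Before that all three look alike and read 0.
- tray_2 (a point): centre of the inner floor of the open parts tray that belongs to leaf 2, in front of it (66 mm from the button, on the robot's side). Grey plastic, inside 90 (x) x 62 (y) mm, floor 8 mm above the worktop, rim 5 mm high above that floor and 3 mm thick; the axes are those of the plate
- tip_3 (a point): top of the brass button (10 mm across) on the free tip of leaf 3, 45 mm above the worktop at rest. The leaf is a steel strip 12 mm wide, 2 mm thick, along plate x: clamped 80 mm behind the button (clamp 34 mm wide, top 62 mm above the worktop), its free end 4 mm past the button on the robot's side. A steel stop stands under the tip. Site x points along the leaf to the clamp.
- leaf_3 (a joint): bend of leaf 3, rad: 0 at rest, 0.15 when the tip is on its stop, 12 mm lower. Push on the button at the stop: about 11 N for a sound leaf, 3 to 4 N for the tired one, growing steadily with the bend. Let go, a sound leaf springs right back to 0; the tired one, once pressed, stays about 0.04 rad (3 mm at the tip) low. Before that all three look alike and read 0.
- tray_3 (a point): centre of the inner floor of the open parts tray that belongs to leaf 3, in front of it (66 mm from the button, on the robot's side). Grey plastic, inside 90 (x) x 62 (y) mm, floor 8 mm above the worktop, rim 5 mm high above that floor and 3 mm thick; the axes are those of the plate
- spares_box: white box 196 (x) x 160 (y) x 20 mm, fixed; origin at the centre of its underside, +x away from the robot (may be turned a little). Near half: two pockets, each 84 (x) x 64 (y) mm inside, centred at x = -51, y = +34.5 and -34.5 mm, floor z = 4, rim z = 20 mm. Far half: flat deck at z = 20 mm. Side rails rise to z = 27 mm; a lip at the far end (x = 94 to 98) to z = 26 mm.
- cover: loose grey cover plate 92 (x) x 142 (y) x 4 mm, 90 g, lying on the box between the rails; starts over the two pockets (its centre at box x = -51 mm). Origin at the centre of its underside. A raised rib 10 (x) x 60 (y) mm stands on its middle, its top 20 mm above the underside. It slides about 99 mm in box +x before it meets the far lip.
- spare: spare contact finger, loose, 40 g, in one of the two pockets (either one): black plastic foot 24 (x) x 14 (y) x 12 (z) mm with a steel strip 12 mm wide standing out of it along -x, 70 mm long in all. Origin at the centre of the underside of the foot, which is the place to grip it (across y).
- spare_mid (a point): middle of the spare finger's length, 23 mm from the foot's centre towards the strip, at the height of its underside
- jaw_bar: plain dark steel clamp bar with two screw holes, 30 (x) x 16 (y) x 12 mm, loose, 50 g, in the other pocket; origin at the centre of its underside. Not wanted.
- screwdriver: blue screwdriver, 154 mm long, lying on the worktop to the right; bystander
- label_roll: white roll of label tape, 59 mm across and 19 mm high, to the right of the box; bystander
- timer: bench timer, 40 x 64 x 64 mm, standing behind the work; bystander
- beaker: small beaker, 50 mm across and 59 mm high, standing behind the work; bystander

How it is judged:
By the outcome, as a careful person would: the job done as asked, in the order asked, and still so for the second after the job is handed in, with the robot touching nothing.
It also fails if it takes over 58 s, if anything falls off the work surface, if the arm or the gripper's body presses on something with over 40 N, if the wrist force passes 120 N, or if a joint passes its speed limit or range.

### The arm

A 6-joint arm with a two-finger parallel gripper is mounted at the origin on a cart in front of the work surface, level with it; the furniture and walls round the work are solid. World frame = base frame: x ahead of the robot, y to its left, z up, the work surface at z = 0. Lengths are in m, angles in rad, forces in N, time in s.
With the tool pointing down it reaches from about 0.3 to 0.775 m from the base axis. Payload 14.6 kg.
Tool frame: the origin (TCP) lies at the centre of the arm's flange, where the gripper is bolted on; the fingertips stand 199 mm ahead of it and the grasp point (between the pads) lies ctrl.tcp_to_grasp ahead of it (ctrl.tcp_to_grasp is the distance from the TCP to the grasp point, in m); z points along the fingers, y is the line along which they close (so a half turn about z gives the same grasp; the last joint's range is limited). The gripper opens to 94 mm and grips with 3 to 60 N. Pads are 16 mm wide; open, the fingers measure 119 mm over their backs; the gripper's body (75 mm by 177 mm) begins 78 mm behind the grasp point.
Start: joints at [1.045, 0.3, 1.521, -0, 1.321, -0.067], TCP at [0.244, 0.493, 0.405] pointing down, gripper open.
Joint ranges: [-3.03, 3.03], [-0.79, 2.21], [0.23, 2.52], [-1.04, 4.18], [0, 3.07], [-2.55, 2.55]. Speed limits (rad/s): [2.22, 2.22, 2.57, 3.14, 3.14, 3.14].

### API

Orientations are given as [roll, pitch, yaw] about the fixed x, y, z axes, in that order (R = Rz(yaw) Ry(pitch) Rx(roll)).
In Python, from station import ctrl gives the robot as it stands. The module is installed in compiled form; this text tells all that it offers.
- The arm moves only by the shell command python3 -m jog 'ROWS' [OPENING] [FORCE]. ROWS is JSON, a list of rows, each a list of 6 numbers: the shift along the tool's x, y, z in cm, then the turn, a rotation vector about the tool's x, y, z in rad. In form: [[tx, ty, tz, ax, ay, az], ...]. A call has 1 to 8 rows; each row is the pose to reach, as a shift and turn from the pose commanded when the call began, along the tool's axes at that moment; what a row does not reach only later rows make up. A row lasts 1/10 s, in which the tool goes at most 50 mm and 8.59 degrees, less where a joint would pass 70% of its speed; a pose out of reach is approached as far as the arm can. A call with a gripper value outside its range is refused whole. OPENING is the opening in per cent of the stroke, from 0 (shut) to 100 (fully open), set as the call begins (- or left out, the last holds). The fingers move at their own pace and stop on an object; FORCE is the grip in N (left out, the last holds). Time passes only in rows, so rows that repeat a pose let the fingers close. It gives the time, the measured TCP pose, the force, the opening and the grip force at its end, in the units of the state.
- ctrl.get_obs(): the state, without advancing time (a new reading comes with each control period).
- ctrl.camera(name): name is "scene" or "top"; returns a dict with "img" (384x512x3 uint8, blue, green, red), "intrinsics" (3x3 intrinsics, pixels), "R" (3x3) and "t" (3): a world point X has camera coordinates R X + t. Camera axes: x right, y down, z forward; pixel columns grow to the right and rows downward; lengths in m; the calibration is good to about 2 mm. A picture is of the moment at which its call begins. There is no depth.
- ctrl.hand_in(): hands the job in; it is judged then, once.
The state is a dict: "time_s": time; "qpos": joint angles; "joint_vel": joint speeds; "tau": joint torques, N m; "ee_pos": TCP position; "eef_rot": TCP orientation; "force": force on the tool from outside, world axes, zero at the start; "moment": the same for the moment, N m; "grip_width": finger opening in m; "grip_force": force on a finger pad.
Only numpy, scipy, OpenCV 4.12 (cv2) and the standard library are available. Lean on these libraries where they do the work, as an engineer would, in place of code of your own. Each camera call takes 0.05 s, during which the arm holds its last target. There are 200 camera calls.

## Working session

There is one attempt and no reset: what is moved stays moved. The work goes in short steps, Python scripts to look and compute and a shell command to move; the robot and the scene stay as the last step left them, time stands still between calls to the robot, and variables do not carry over. Pictures are saved under pics/ and viewed, at most 12 in all, crops included, and the job is handed in when it is done.

```bash
mkdir -p pics; python3 - <<'E'
from station import ctrl
import cv2,numpy as np
o=ctrl.get_obs()
for k,v in o.items(): print(k,np.round(v,4))
print(ctrl.tcp_to_grasp)
for n in("scene","top"):
    c=ctrl.camera(n); cv2.imwrite(f"pics/{n}0.png",c["img"]); np.savez(f"{n}0.npz",**c)
    print(n,c["intrinsics"],c["R"],c["t"])
E
```

```text
time_s 0.0
qpos [ 1.0454  0.3005  1.5216 -0.      1.3207 -0.0666]
joint_vel [ 0.0006  0.      0.0001  0.0009 -0.0003 -0.0002]
tau [-1.00000e-04 -5.31805e+01 -3.52740e+01  7.09000e-02  2.44000e-02
 -1.00000e-04]
ee_pos [0.2436 0.4931 0.4041]
eef_rot [-3.1404e+00 -1.0000e-04  2.6828e+00]
force [-0.2819  0.0722 -0.3231]
moment [-0.031   0.0168  0.0253]
grip_force 0.0
grip_width 0.094
0.1804
scene [[469.47158152   0.         257.45124739]
 [  0.         469.47158152 193.71739759]
 [  0.           0.           1.        ]] [[ 0.87275294 -0.48757271  0.02398243]
 [-0.27905292 -0.53860762 -0.79500396]
 [ 0.40053936  0.68714968 -0.60612997]] [-0.51399731  0.21859237  1.20865559]
top [[486.51822928   0.         255.73075701]
 [  0.         486.51822928 188.79648498]
 [  0.           0.           1.        ]] [[-0.00279934 -0.99991865 -0.01244397]
 [-0.99443869  0.00409367 -0.10523754]
 [ 0.10527992  0.01208017 -0.99436925]] [0.02160505 0.62467346 1.55266971]
```

View pics/top0.png

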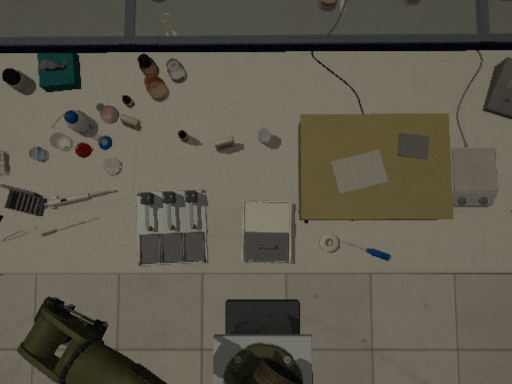

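View pics/scene0.png

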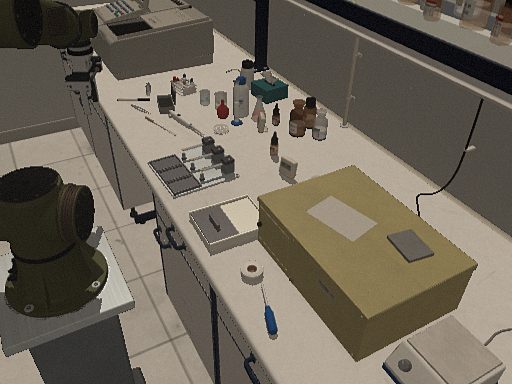

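The top view shows the plate at about (172,228), the box at (268,232), the cover rib at (266,247), and the label roll at (329,242). I'll zoom in on the plate and box.

```bash
cat > h.py <<'E'
import numpy as np,cv2
from station import ctrl
def ray(c,u,v,z):
    d=c["R"].T@np.linalg.solve(c["intrinsics"],[u,v,1.]); o=-c["R"].T@c["t"]
    return o+d*(z-o[2])/d[2]
def proj(c,X):
    p=c["intrinsics"]@(c["R"]@np.asarray(X,float)+c["t"]); return p[:2]/p[2]
def crop(c,x0,y0,x1,y1,s):
    return cv2.resize(cv2.convertScaleAbs(c["img"][y0:y1,x0:x1],alpha=1.3),None,fx=s,fy=s,interpolation=cv2.INTER_CUBIC)
E
python3 - <<'E'
from h import *
t=dict(np.load("top0.npz"));s=dict(np.load("scene0.npz"))
a=crop(t,130,182,300,272,4.7);b=crop(s,145,130,275,255,4)
b=crop(s,145,130,305,255,4.8)
cv2.imwrite("pics/tc.png",a);cv2.imwrite("pics/sc.png",b);print(a.shape,b.shape)
E
```

```text
(423, 799, 3) (600, 768, 3)
```

View pics/tc.png

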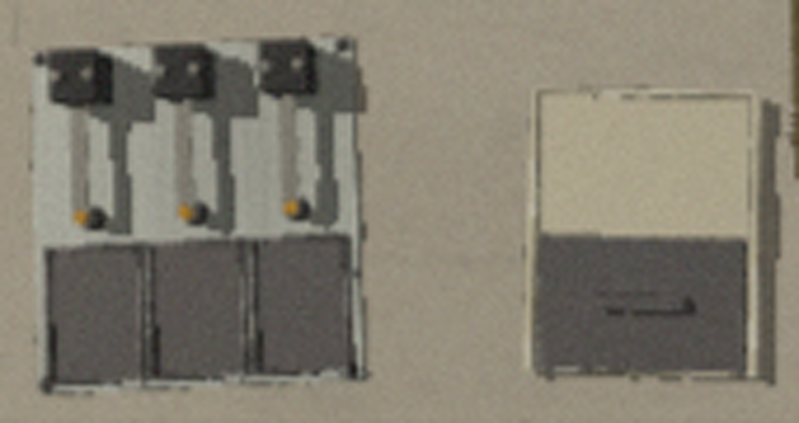

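View pics/sc.png

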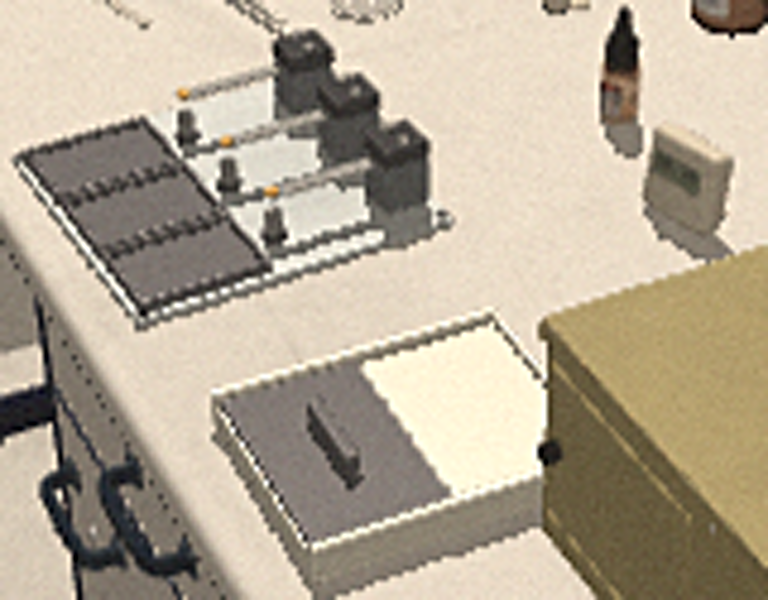

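The crops show brass buttons at about (77,216), (187,212) and (292,208) in the top crop, with the dark cover's corners at (540,236), (745,240), (743,374) and (537,370).

```bash
python3 - <<'E'
from h import *
t=dict(np.load("top0.npz"));s=dict(np.load("scene0.npz"))
P={}
for n,c,(x0,y0,x1,y1) in(("top",t,(135,220,210,235)),("scene",s,(150,130,215,180))):
    im=c["img"][y0:y1,x0:x1].astype(float); b,g,r=im[...,0],im[...,1],im[...,2]
    w=np.clip((r-b)-45,0,None)
    k,l,st,ce=cv2.connectedComponentsWithStats((w>0).astype(np.uint8))
    pts=[]
    for i in range(1,k):
        m=(l==i)*w; 
        if (l==i).sum()<3: continue
        yy,xx=np.indices(m.shape); pts.append(((m*xx).sum()/m.sum()+x0,(m*yy).sum()/m.sum()+y0,(l==i).sum()))
    pts.sort(); P[n]=pts
    print(n,[np.round(p,2) for p in pts],[np.round(ray(c,p[0],p[1],.0435),4) for p in pts])
# cover
c=t;x0,y0=244,215
for n,c,(x0,y0,x1,y1) in(("top",t,(236,205,300,270)),("scene",s,(180,200,250,250))):
    g=c["img"][y0:y1,x0:x1].max(2); _,m=cv2.threshold(g,0,255,cv2.THRESH_BINARY_INV|cv2.THRESH_OTSU)
    m=cv2.morphologyEx(m,cv2.MORPH_OPEN,np.ones((5,5)))
    cs,_=cv2.findContours(m,cv2.RETR_EXTERNAL,cv2.CHAIN_APPROX_NONE); k=max(cs,key=cv2.contourArea).reshape(-1,2)
    W=np.array([ray(c,u+x0,v+y0,.024)[:2] for u,v in k]); r=cv2.minAreaRect((W*1000).astype(np.float32)); print(n,r)
# box outline in top by hand corners
for (x,y),z in zip([(530,90),(757,94),(752,374),(531,370)],[.026,.026,.027,.027]): print(np.round(ray(t,130+x/4.7-.4,182+y/4.7-.4,z),4))
E
```

```text
top [array([146.59, 227.72,   5.  ]), array([168.85, 226.69,   6.  ]), array([191.42, 225.62,   5.  ])] [array([0.4991, 0.3711, 0.0435]), array([0.5022, 0.2993, 0.0435]), array([0.5053, 0.2266, 0.0435])]
scene [array([182.58, 148.79,   6.  ]), array([191.58, 158.76,   4.  ]), array([201.12, 169.32,   6.  ])] [array([0.4977, 0.3751, 0.0435]), array([0.5008, 0.302 , 0.0435]), array([0.5039, 0.2293, 0.0435])]
top ((436.3375244140625, -11.461883544921875), (145.673583984375, 96.25057220458984), 89.43994140625)
scene ((436.8799133300781, -9.488388061523438), (149.886474609375, 94.33940887451172), 88.25242614746094)
[0.5864 0.0633 0.026 ]
[ 0.583  -0.0943  0.026 ]
[ 0.3907 -0.0888  0.027 ]
[0.3937 0.0626 0.027 ]
```

```bash
cat >> h.py <<'E'
from scipy.spatial.transform import Rotation as Ro
def row(x,y,tipz,yaw=np.pi-.015):
    "shift (cm) and turn in tool axes to bring fingertips to x,y,tipz, pointing down"
    o=ctrl.get_obs(); R=Ro.from_euler("xyz",o["eef_rot"])
    d=R.inv().apply(np.array([x,y,tipz+.199])-o["ee_pos"])*100
    a=(R.inv()*Ro.from_euler("xyz",[np.pi,0,yaw])).as_rotvec()
    print("row",np.round(d,2),np.round(a,3),"F",np.round(o["force"],1),"t",o["time_s"],"grip",o["grip_width"],o["grip_force"])
E
python3 -c "
from h import *
row(.4985,.373,.08)"
```

```text
row [-28.18   0.53  12.51] [-0.001 -0.    -0.444] F [0.1 0.3 0.3] t 0.1 grip 0.0940346107842196 0.0
```

```bash
python3 -m jog '[[-4.5,0.1,1.5,0,0,-0.08],[-9,0.2,3.5,0,0,-0.15],[-13.5,0.3,5.5,0,0,-0.22],[-18,0.4,7.5,0,0,-0.3],[-22.5,0.5,9.5,0,0,-0.37],[-27,0.5,11.5,0,0,-0.44],[-28.2,0.5,12.5,0,0,-0.444],[-28.2,0.5,12.5,0,0,-0.444]]' 0 10; python3 - <<'E'
from h import *
row(.4985,.373,.055)
c=ctrl.camera("scene"); cv2.imwrite("pics/s1.png",crop(c,100,60,260,180,5))
E
```

```text
time_s: 0.9
ee_pos: [0.4995, 0.3716, 0.2775]
eef_rot: [-3.14, -0.003, 3.124]
force: [-1.7, 0.8, -0.6]
grip_width: 0.0337
grip_force: 0.0
row [0.1  0.14 2.35] [-0.002 -0.003 -0.003] F [-1.7  0.8 -0.6] t 0.9 grip 0.03367193443587517 0.0
```

View pics/s1.png

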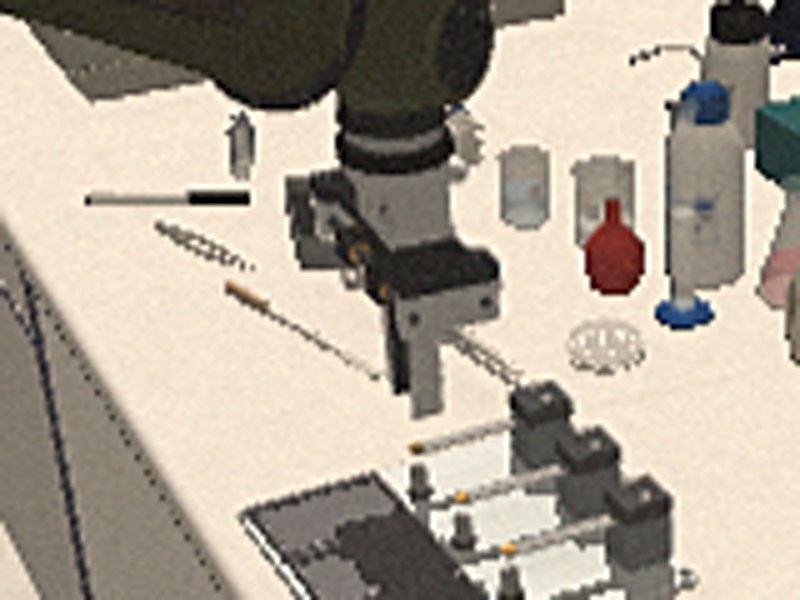

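The closing fingers stand just above the left button (crop pixel (415,447)). I'll finish closing, then go down.

```bash
python3 -m jog '[[0.1,0.1,0.8,0,0,0],[0.1,0.1,1.6,0,0,0],[0.1,0.1,2.4,0,0,0],[0.1,0.1,2.4,0,0,0],[0.1,0.1,2.4,0,0,0]]' 0 10;  python3 -m jog '[[0,0,0.5,0,0,0],[0,0,1,0,0,0],[0,0,1.3,0,0,0],[0,0,1.3,0,0,0]]'; python3 -m jog '[[0,0,0.2,0,0,0],[0,0,0.4,0,0,0],[0,0,0.4,0,0,0]]'; python3 -m jog '[[0,0,0.2,0,0,0],[0,0,0.4,0,0,0],[0,0,0.4,0,0,0]]'
```

```text
time_s: 1.45
ee_pos: [0.4974, 0.374, 0.2556]
eef_rot: [-3.141, -0.0, 3.127]
force: [-0.0, -0.0, -0.3]
grip_width: 0.0005
grip_force: 0.0
time_s: 1.85
ee_pos: [0.4976, 0.3737, 0.2421]
eef_rot: [-3.141, -0.0, 3.127]
force: [-0.3, -0.2, -0.5]
grip_width: 0.0001
grip_force: 0.0
time_s: 2.15
ee_pos: [0.4977, 0.3737, 0.2386]
eef_rot: [3.142, 0.0, 3.127]
force: [-0.1, 0.1, 1.0]
grip_width: 0.0004
grip_force: 0.5
time_s: 2.45
ee_pos: [0.4978, 0.3737, 0.2346]
eef_rot: [3.141, 0.0, 3.127]
force: [1.3, 0.5, 2.3]
grip_width: 0.0006
grip_force: 1.1
```

```bash
python3 -m jog '[[0,0,0.15,0,0,0],[0,0,0.25,0,0,0],[0,0,0.25,0,0,0]]'; python3 -m jog '[[0,0,0.1,0,0,0],[0,0,0.15,0,0,0],[0,0,0.15,0,0,0]]'
```

```text
time_s: 2.75
ee_pos: [0.4979, 0.3737, 0.2326]
eef_rot: [3.141, 0.001, 3.127]
force: [1.6, -1.1, 6.7]
grip_width: 0.0005
grip_force: 3.1
time_s: 3.05
ee_pos: [0.4979, 0.3739, 0.2321]
eef_rot: [3.141, 0.002, 3.127]
force: [-1.5, -2.3, 15.5]
grip_width: 0.0004
grip_force: 7.8
```

The left finger is on its stop (z no longer falls) with only about 3 N before the knee, so it looks like the soft one. Next is the middle.

```bash
python3 -m jog '[[0,0,-1,0,0,0],[0,0,-2,0,0,0],[0,0,-3,0,0,0],[0,0,-3,0,0,0]]'; python3 -c "
from h import *
row(.5010,.301,.058)"
```

```text
time_s: 3.45
ee_pos: [0.4978, 0.3739, 0.2622]
eef_rot: [3.14, 0.002, 3.127]
force: [-0.8, 0.2, 0.6]
grip_width: 0.0003
grip_force: 0.0
row [-0.43 -7.28  0.51] [0.001 0.002 0.   ] F [-0.8  0.2  0.6] t 3.45 grip 0.00030573453523169425 0.0
```

```bash
python3 -m jog '[[-0.2,-3.6,0,0,0,0],[-0.4,-7.2,0,0,0,0],[-0.4,-7.3,0.5,0,0,0],[-0.4,-7.3,1.3,0,0,0],[-0.4,-7.3,1.4,0,0,0],[-0.4,-7.3,1.4,0,0,0]]';  python3 -m jog '[[0,0,0.5,0,0,0],[0,0,0.9,0,0,0],[0,0,1.2,0,0,0],[0,0,1.2,0,0,0]]'; python3 -m jog '[[0,0,0.15,0,0,0],[0,0,0.3,0,0,0],[0,0,0.3,0,0,0]]'; python3 -m jog '[[0,0,0.1,0,0,0],[0,0,0.15,0,0,0],[0,0,0.15,0,0,0]]'
```

```text
time_s: 4.05
ee_pos: [0.5004, 0.3015, 0.246]
eef_rot: [-3.141, -0.001, 3.128]
force: [-0.6, 0.9, 0.4]
grip_width: 0.0003
grip_force: 0.0
time_s: 4.45
ee_pos: [0.5007, 0.3012, 0.235]
eef_rot: [3.14, 0.001, 3.127]
force: [-1.7, 1.8, 9.4]
grip_width: 0.0003
grip_force: 4.4
time_s: 4.75
ee_pos: [0.5008, 0.3012, 0.2326]
eef_rot: [3.14, 0.002, 3.127]
force: [-0.4, 1.5, 11.3]
grip_width: 0.0005
grip_force: 5.5
time_s: 5.05
ee_pos: [0.5008, 0.3013, 0.2321]
eef_rot: [3.14, 0.003, 3.127]
force: [-4.3, -0.3, 20.2]
grip_width: 0.0004
grip_force: 10.0
```

Middle finger: sound (11 N at the stop). Now the right one.

```bash
python3 -m jog '[[0,0,-1,0,0,0],[0,0,-2,0,0,0],[0,0,-3,0,0,0],[-0.1,-3.6,-3,0,0,0],[-0.3,-7.2,-3,0,0,0],[-0.3,-7.3,-2,0,0,0],[-0.3,-7.3,-1.5,0,0,0],[-0.3,-7.3,-1.5,0,0,0]]';  python3 -c "
from h import *
row(.5040,.2285,.036)"
```

```text
time_s: 5.85
ee_pos: [0.5024, 0.2282, 0.2444]
eef_rot: [-3.141, -0.001, 3.127]
force: [-0.6, -0.7, 0.9]
grip_width: 0.0006
grip_force: 0.3
row [-0.16  0.04  0.94] [-0.    -0.001  0.001] F [-0.6 -0.7  0.9] t 5.85 grip 0.0006364216352987737 0.3080119612272014
```

```bash
python3 -m jog '[[-0.1,0,0.4,0,0,0],[-0.1,0,0.8,0,0,0],[-0.1,0,0.95,0,0,0],[-0.1,0,0.95,0,0,0]]'; python3 -m jog '[[0,0,0.15,0,0,0],[0,0,0.3,0,0,0],[0,0,0.3,0,0,0]]'; python3 -m jog '[[0,0,0.1,0,0,0],[0,0,0.15,0,0,0],[0,0,0.15,0,0,0]]'; python3 -m jog '[[0,0,-1.5,0,0,0],[0,0,-3,0,0,0],[0,0,-5,0,0,0],[0,0,-6,0,0,0],[0,0,-6,0,0,0]]'; python3 -c "
from h import *
row(.4365,-.0105,.09)"
```

```text
time_s: 6.25
ee_pos: [0.5036, 0.2283, 0.2359]
eef_rot: [3.141, 0.001, 3.127]
force: [-2.1, -0.0, 7.1]
grip_width: 0.0002
grip_force: 4.0
time_s: 6.55
ee_pos: [0.5037, 0.2283, 0.2333]
eef_rot: [3.141, 0.001, 3.128]
force: [-1.6, 0.6, 10.3]
grip_width: 0.0002
grip_force: 5.1
time_s: 6.85
ee_pos: [0.5037, 0.2284, 0.2324]
eef_rot: [3.141, 0.002, 3.128]
force: [-3.2, -0.5, 15.0]
grip_width: 0.0009
grip_force: 7.3
time_s: 7.35
ee_pos: [0.5036, 0.2279, 0.2922]
eef_rot: [3.141, 0.002, 3.127]
force: [0.2, -0.6, -0.0]
grip_width: 0.0007
grip_force: 0.0
row [  6.37 -23.94   0.29] [0.001 0.002 0.001] F [ 0.2 -0.6 -0. ] t 7.35 grip 0.0006680734030786697 0.0
```

```bash
python3 -c "
from h import *
t=dict(np.load('top0.npz'));s=dict(np.load('scene0.npz'))
for z in(0,.12): print(ray(t,299,220,z),ray(t,299,115,z))
# corner front-left of brown box top in scene crop (545,330), bottom (545,525)
for y,z in((330,.12),(330,.15),(330,.1),(545,0)): print(z,ray(s,145+545/4.8,130+y/4.8,z))
row(.411,-.0105,.07)"
python3 -m jog '[[1.3,-4.5,0,0,0,0],[2.6,-9,0,0,0,0],[4,-13.5,0,0,0,0],[5.5,-18,0,0,0,0],[7,-22,0,0,0,0],[9,-24,0,0,0,0],[9,-24,0,0,0,0],[9,-24,0,0,0,0]]'; python3 - <<'E'
from h import *
row(.412,-.0105,.030)
c=ctrl.camera("scene"); cv2.imwrite("pics/s2.png",crop(c,140,100,300,220,5))
E
```

```text
[ 0.52405937 -0.12273604  0.        ] [ 0.87834521 -0.12704079  0.        ]
[ 0.51912022 -0.11356606  0.12      ] [ 0.84699859 -0.11754994  0.12      ]
0.12 [ 0.54475312 -0.07937888  0.12      ]
0.15 [ 0.52524885 -0.11258328  0.15      ]
0.1 [ 0.55775596 -0.05724262  0.1       ]
0 [ 0.5217274  -0.12664513  0.        ]
row [  8.92 -23.98   2.29] [0.001 0.002 0.001] F [ 0.2 -0.6 -0. ] t 7.35 grip 0.0006680734030786697 0.0
time_s: 8.15
ee_pos: [0.41, -0.0111, 0.2908]
eef_rot: [3.141, -0.0, 3.126]
force: [-0.4, 0.4, 0.1]
grip_width: 0.0004
grip_force: 0.0
row [-0.2   0.06  6.18] [ 0.    -0.    -0.001] F [-0.4  0.4  0.1] t 8.15 grip 0.0004068426789898184 0.0
```

View pics/s2.png

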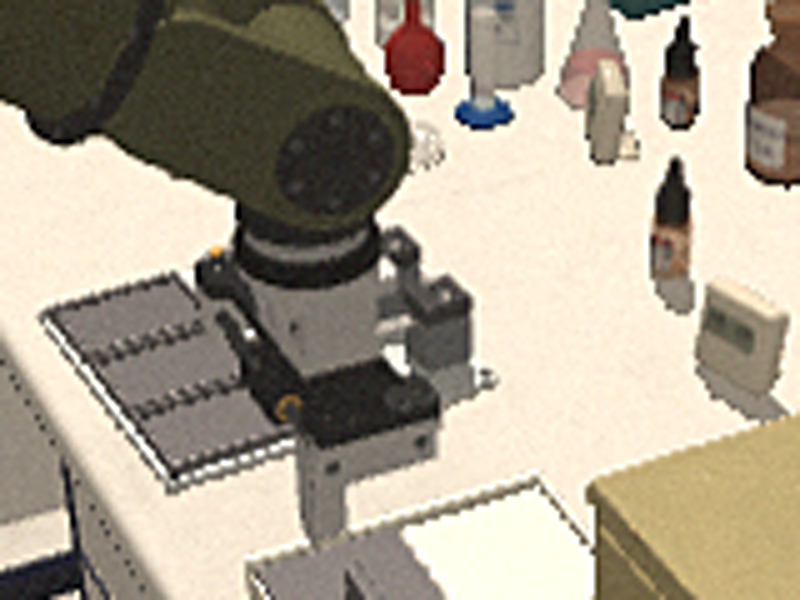

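The fingers hang just above the cover, in front of the rib (crop pixel (350,590)), and the nearest furniture corner is at about (0.52,-0.12). I'll go down and push the rib.

```bash
python3 -m jog '[[0,0.2,2,0,0,0],[0,0.3,4,0,0,0],[0,0.3,5.5,0,0,0],[0,0.3,6.2,0,0,0],[0,0.3,6.2,0,0,0]]'; python3 -m jog '[[-0.5,0,0,0,0,0],[-1,0,0,0,0,0],[-2,0,0,0,0,0],[-3,0,0,0,0,0],[-4,0,0,0,0,0],[-4,0,0,0,0,0]]'
```

```text
time_s: 8.7
ee_pos: [0.4102, -0.0074, 0.2284]
eef_rot: [3.141, -0.002, 3.128]
force: [-0.6, -0.9, 0.3]
grip_width: 0.0005
grip_force: 0.0
time_s: 9.3
ee_pos: [0.4512, -0.0087, 0.2292]
eef_rot: [-3.142, 0.001, 3.127]
force: [0.9, 0.4, -0.0]
grip_width: 0.0005
grip_force: 0.0
```

```bash
python3 -m jog '[[-1,0,0,0,0,0],[-2,0,0,0,0,0],[-3,0,0,0,0,0],[-4,0,0,0,0,0],[-4.8,0,0,0,0,0],[-5.5,0,0,0,0,0],[-5.5,0,0,0,0,0]]'; python3 -m jog '[[-0.3,0,0,0,0,0],[-0.6,0,0,0,0,0],[-0.9,0,0,0,0,0],[-0.9,0,0,0,0,0]]'; python3 -m jog '[[0.4,0,0,0,0,0],[0.8,0,0,0,0,0],[0.8,0,-2,0,0,0],[1,0,-5,0,0,0],[4,3,-9,0,0,0],[6,7,-11,0,0,0],[6,11,-11,0,0,0],[6,11,-11,0,0,0]]' 45; python3 - <<'E'
from h import *
row(.4365,-.0105,.12)
c=ctrl.camera("top"); np.savez("top1.npz",**c)
c2=ctrl.camera("scene"); np.savez("scene1.npz",**c2)
a=crop(c,235,190,305,270,7);b=crop(c2,180,190,260,260,7)[:560]
cv2.imwrite("pics/m3.png",cv2.resize(np.hstack([cv2.resize(a,(490,560)),cv2.resize(b,(560,490+70))[:560]]),None,fx=.75,fy=.75))
E
```

```text
time_s: 10.0
ee_pos: [0.5057, -0.0094, 0.2291]
eef_rot: [3.142, 0.001, 3.127]
force: [0.1, 0.0, 0.2]
grip_width: 0.0005
grip_force: 0.0
time_s: 10.4
ee_pos: [0.5142, -0.0096, 0.2292]
eef_rot: [-3.142, 0.0, 3.127]
force: [0.3, -0.0, -0.8]
grip_width: 0.0002
grip_force: 0.0
time_s: 11.2
ee_pos: [0.4544, 0.1047, 0.3404]
eef_rot: [3.141, 0.002, 3.131]
force: [0.3, 0.1, -0.2]
grip_width: 0.0423
grip_force: 0.0
row [  1.67 -11.54   2.12] [0.001 0.002 0.004] F [ 0.3  0.1 -0.2] t 11.2 grip 0.042320215804125046 0.0
```

View pics/m3.png

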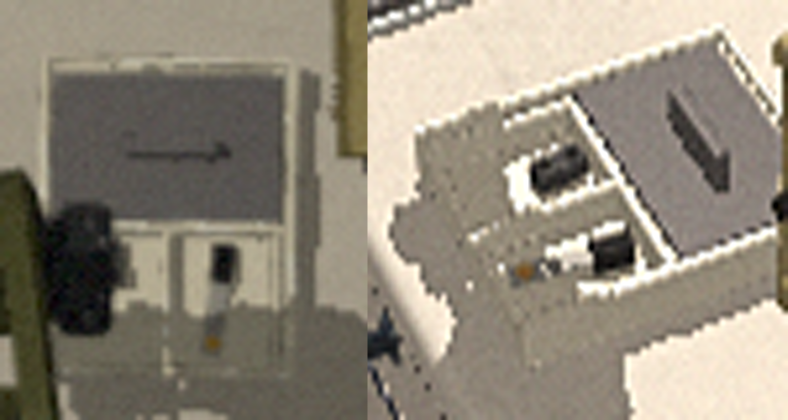

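The pictures show the spare in the right pocket: foot at composite (223,262), brass end at (212,343). The bar is in the left pocket, and the cover is at the far end, with its near edge close behind the pocket wall.

```bash
cat > sp.py <<'E'
from h import *
def run(t,s):
    for n,c,(x0,y0,x1,y1) in(("top",t,(272,232,288,250)),("scene",s,(217,224,234,238))):
        im=c["img"][y0:y1,x0:x1]; g=im.max(2).astype(float); w=np.clip(60-g,0,None)
        yy,xx=np.indices(g.shape); m=w>0
        u,v=(w*xx).sum()/w.sum()+x0,(w*yy).sum()/w.sum()+y0
        print(n,"foot px",round(u,1),round(v,1),m.sum(),np.round(ray(c,u,v,.014),4))
if __name__=="__main__":
    t=dict(np.load("top1.npz"));s=dict(np.load("scene1.npz")); run(t,s)
    print("brass",ray(t,235+212/5.25-.4,190+343/5.25-.4,.012),ray(s,180+(524-367.5)/5.25-.4,190+271/6-.4,.012))
    print(t["img"][235:250,272:288].max(2)); print(s["img"][222:240,215:236].max(2))
    # cover near edge: left pic y 220; pocket wall far-half
    for x,y in((50,218),(282,221),(52,73),(283,77)): print("cover",ray(t,235+x/5.25-.4,190+y/5.25-.4,.024))
E
python3 sp.py
```

```text
top foot px 277.2 239.8 27 [ 0.4594 -0.0498  0.014 ]
scene foot px 226.2 232.0 46 [ 0.4556 -0.0545  0.014 ]
brass [ 0.41027035 -0.04234777  0.012     ] [ 0.40900895 -0.04084349  0.012     ]
[[125 125 123 128 126 126 123 124 121 121 123 119  91 114 112 127]
 [136 138 138 102  82  81  84  96 132 135 140 138 127 136 124 132]
 [140 138 140  77  31  18  29  46  92 132 138 139 138 140 123 135]
 [140 138 138  78  30  17  19  38  80 128 139 138 135 137 122 135]
 [138 141 139  73  25   4  18  41  78 128 140 135 136 137 115 131]
 [136 141 136  69  17  22  23  46  77 127 139 139 140 138 111 129]
 [141 137 123  60  21  16  22  56  79 130 136 141 143 136 117 132]
 [138 139 114  55  21  21  22  66  83 130 138 140 136 138 120 131]
 [139 139 118  78  45  34  35  79  83 126 137 135 138 138 119 134]
 [138 140 125 101  87  85  77  81 113 137 137 138 139 137 119 133]
 [135 136 129 104  96  96  87  84 129 136 137 135 139 137 124 132]
 [136 138 122 103 101  98  89 115 133 138 139 135 139 137 127 134]
 [139 135 118 100  98  92  84 127 113 101 131 137 140 140 127 133]
 [140 137 114  98  98  93  85 101  87  
[... 1168 characters left out ...]
6  57 179 148  80 113 105 106  14  17  18  11  30  46  65  98 237 236
   85  89 132]
 [ 63  73 106 101 102 109 101 109  43  41  78 107 104  95  99  99 208 211
  221 213 224]
 [108 107 108 105 108 102  96  97  90  96  95 103 100 195 200 225 223 225
  237 179 145]
 [111 110 109 112 109 230 225 222 220 222 195 204 228 231 235 238 174 137
  145 116 104]
 [115 115 113 105 103 151 245 214 175 247 229 130 247 170 143 134 114 108
  109 112 112]
 [117 113 111 115  93 147 139 124 109 150 145 100 148 115 110 109 112 112
  115 110 115]]
cover [0.48756214 0.05766041 0.024     ]
cover [ 0.48527944 -0.08579976  0.024     ]
cover [0.57751325 0.05638884 0.024     ]
cover [ 0.57448308 -0.08729915  0.024     ]
```

```bash
python3 -c "
from h import *
row(.459,-.0495,.05,np.pi-.16)"
```

```text
row [ -0.58 -15.13   9.02] [-0.     0.     0.147] F [ 0.3 -0.2 -0.1] t 11.3 grip 0.042449022780010184 0.0
```

```bash
python3 -m jog '[[0,-4,0,0,0,0],[0,-8,1,0,0,0.05],[-0.3,-12,3,0,0,0.1],[-0.6,-15.1,5,0,0,0.147],[-0.6,-15.1,8,0,0,0.147],[-0.6,-15.1,9,0,0,0.147],[-0.6,-15.1,9,0,0,0.147]]' 25.5; python3 - <<'E'
from h import *
row(.459,-.0495,.0065,np.pi-.16)
c=ctrl.camera("top");c2=ctrl.camera("scene"); 
a=crop(c,235,190,305,270,7);b=crop(c2,190,190,260,250,7)
print(a.shape,b.shape)
cv2.imwrite("pics/m4.png",np.hstack([a,np.pad(b,((0,140),(0,0),(0,0)))])[:,190:])
E
```

```text
time_s: 12.0
ee_pos: [0.459, -0.0502, 0.2481]
eef_rot: [3.142, -0.003, 2.979]
force: [0.4, 0.8, 0.9]
grip_width: 0.0241
grip_force: 0.0
row [-0.    0.07  4.26] [ 0.    -0.003 -0.003] F [0.4 0.8 0.9] t 12.0 grip 0.024073293210903183 0.0
(560, 490, 3) (420, 490, 3)
```

View pics/m4.png

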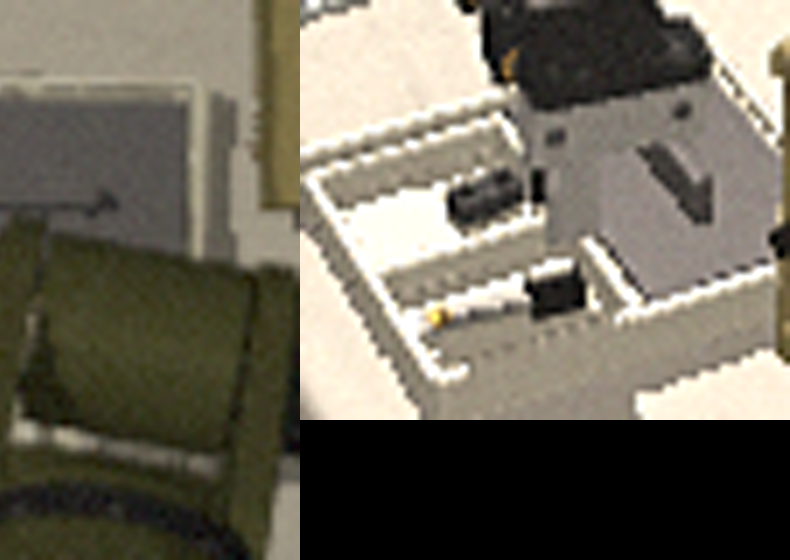

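The fingers hang over the foot, whose top is at (555,285) in the image. I'll go down gently and watch the force.

```bash
python3 -m jog '[[0,0.05,1.2,0,0,0],[0,0.05,2.4,0,0,0],[0,0.05,2.7,0,0,0],[0,0.05,2.9,0,0,0],[0,0.05,2.9,0,0,0]]'; python3 -m jog '[[0,0,0.3,0,0,0],[0,0,0.6,0,0,0],[0,0,0.6,0,0,0]]'; python3 - <<'E'
from h import *
row(.459,-.0495,.0065,np.pi-.16)
c2=ctrl.camera("scene"); 
cv2.imwrite("pics/m5.png",crop(c2,195,190,260,240,9))
E
```

```text
time_s: 12.6
ee_pos: [0.4595, -0.0492, 0.22]
eef_rot: [3.142, -0.0, 2.98]
force: [0.3, -0.2, -0.2]
grip_width: 0.0239
grip_force: 0.0
time_s: 12.9
ee_pos: [0.4594, -0.0492, 0.2139]
eef_rot: [3.142, -0.0, 2.98]
force: [-0.1, 0.9, 1.2]
grip_width: 0.0236
grip_force: 0.0
row [ 0.03 -0.03  0.84] [ 0.    -0.    -0.002] F [-0.1  0.9  1.2] t 12.9 grip 0.023581517096121288 0.0
```

View pics/m5.png

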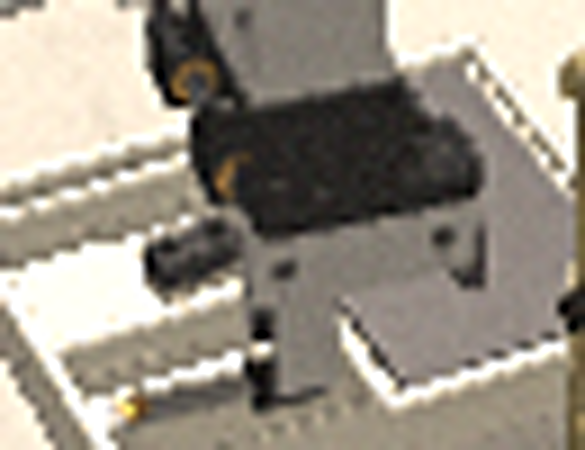

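The foot sits between the fingers (dark at (262,375)), and nothing touches. I'll go to grasp depth and close.

```bash
python3 -m jog '[[0,0,0.3,0,0,0],[0,0,0.6,0,0,0],[0,0,0.75,0,0,0],[0,0,0.75,0,0,0]]'; python3 -m jog '[[0,0,0,0,0,0],[0,0,0,0,0,0],[0,0,0,0,0,0],[0,0,0,0,0,0]]' 0 15
```

```text
time_s: 13.35
ee_pos: [0.4594, -0.0493, 0.2064]
eef_rot: [3.142, -0.0, 2.98]
force: [0.2, -0.3, 0.0]
grip_width: 0.0245
grip_force: 0.0
time_s: 13.75
ee_pos: [0.4595, -0.0493, 0.2067]
eef_rot: [3.142, 0.0, 2.98]
force: [-0.7, -0.5, 0.6]
grip_width: 0.0137
grip_force: 14.9
```

```bash
python3 -m jog '[[0,0,-1,0,0,0],[0,0,-3,0,0,0],[0,0,-6,0,0,0],[0,0,-9,0,0,0],[0,0,-9,0,0,0]]'; python3 -c "
from h import *
row(.4556,.3712,.1,np.pi+.042)"
```

```text
time_s: 14.25
ee_pos: [0.46, -0.0493, 0.3007]
eef_rot: [-3.141, 0.006, 2.98]
force: [-0.2, -0.2, -0.6]
grip_width: 0.0136
grip_force: 14.9
row [ 7.2  41.43  0.12] [-0.001  0.006 -0.204] F [-0.2 -0.2 -0.6] t 14.25 grip 0.013575580644142984 14.929958581924438
```

```bash
python3 -m jog '[[0.8,4,0,0,0,0],[1.5,8.5,0,0,0,-0.03],[2.3,13,0,0,0,-0.06],[3.1,17.5,0,0,0,-0.1],[3.9,22,0,0,0,-0.13],[4.7,26.5,0,0,0,-0.16],[5.5,31,0,0,0,-0.19],[6.3,35.5,0,0,0,-0.204]]';  python3 -c "
from h import *
row(.4556,.3712,.05,np.pi+.042)"
```

```text
time_s: 15.05
ee_pos: [0.4539, 0.3131, 0.2963]
eef_rot: [-3.141, -0.0, -3.098]
force: [0.1, -0.5, -0.7]
grip_width: 0.0138
grip_force: 14.9
row [-0.42  5.79  4.73] [-0.    -0.     0.001] F [ 0.1 -0.5 -0.7] t 15.05 grip 0.013766395566654379 14.929253160953522
```

```bash
python3 -m jog '[[-0.3,3,0,0,0,0],[-0.3,5.6,1,0,0,0],[-0.3,5.7,3,0,0,0],[-0.3,5.7,4.7,0,0,0],[-0.3,5.7,4.7,0,0,0],[-0.3,5.7,4.7,0,0,0]]'; python3 - <<'E'
from h import *
row(.4556,.3712,.0125,np.pi+.042)
c=ctrl.camera("top");c2=ctrl.camera("scene"); 
a=crop(c,130,185,215,270,5);b=crop(c2,135,110,215,195,5)
cv2.imwrite("pics/m6.png",np.hstack([a,b])[:,:800])
E
```

```text
time_s: 15.65
ee_pos: [0.4551, 0.3683, 0.2498]
eef_rot: [-3.141, -0.0, -3.1]
force: [-0.1, 0.5, -0.1]
grip_width: 0.0143
grip_force: 14.9
row [-0.06  0.29  3.83] [-0. -0.  0.] F [-0.1  0.5 -0.1] t 15.65 grip 0.014276843482091999 14.92997333407402
```

View pics/m6.png

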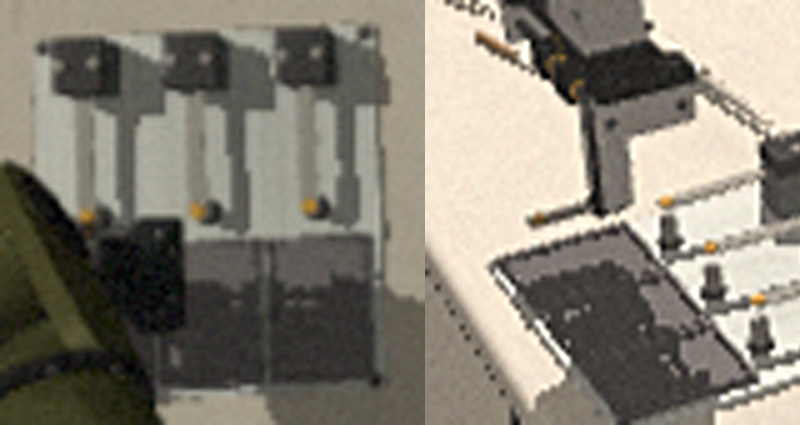

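The spare hangs level over the left tray, brass end at (540,218) in the composite. I'll lower it.

```bash
python3 -c "
from h import *
c=dict(np.load('scene0.npz')); print(ray(c,135+115/5-.4,110+218/5-.4,.054))"; python3 -m jog '[[0,0.3,1,0,0,0],[0,0.3,2,0,0,0],[0,0.3,3,0,0,0],[0,0.3,3.5,0,0,0],[0,0.3,3.8,0,0,0],[0,0.3,3.8,0,0,0]]'
```

```text
[0.40634238 0.37096519 0.054     ]
time_s: 16.35
ee_pos: [0.455, 0.3713, 0.2114]
eef_rot: [-3.141, -0.0, -3.099]
force: [0.4, -0.5, -0.4]
grip_width: 0.0141
grip_force: 15.0
```

```bash
python3 -m jog '[[0,0,0.05,0,0,0],[0,0,0.1,0,0,0],[0,0,0.1,0,0,0]]'; python3 -m jog '[[0,0,0,0,0,0],[0,0,0,0,0,0],[0,0,0,0,0,0],[0,0,0,0,0,0]]' 28; python3 -m jog '[[0,0,-1,0,0,0],[0,0,-3,0,0,0],[0,0,-6,0,0,0],[0,0,-10,0,0,0],[0,0,-14,0,0,0],[4,4,-18,0,0,0],[8,8,-19,0,0,0],[12,12,-19,0,0,0]]'; python3 -m jog '[[4,4,0,0,0,0],[8,6,0,0,0,0],[8,6,0,0,0,0],[8,6,0,0,0,0]]'; python3 - <<'E'
from h import *
c=ctrl.camera("top");c2=ctrl.camera("scene"); 
a=crop(c,130,185,215,270,5);b=crop(c2,140,120,255,250,5)[:,:375]
b=cv2.resize(crop(c2,140,120,260,250,5),(375,406))
cv2.imwrite("pics/m7.png",np.hstack([a[:406],b]))
print(ctrl.get_obs()["force"])
E
```

```text
time_s: 16.65
ee_pos: [0.455, 0.3713, 0.2108]
eef_rot: [3.141, 0.0, -3.099]
force: [-0.0, 0.2, -0.1]
grip_width: 0.0136
grip_force: 15.0
time_s: 17.05
ee_pos: [0.4549, 0.3713, 0.2107]
eef_rot: [3.142, 0.0, -3.099]
force: [-0.3, 1.6, 0.0]
grip_width: 0.0264
grip_force: 0.0
time_s: 17.85
ee_pos: [0.3517, 0.4656, 0.401]
eef_rot: [3.139, 0.003, -3.101]
force: [-0.1, 0.9, 0.1]
grip_width: 0.026
grip_force: 0.0
time_s: 18.25
ee_pos: [0.2696, 0.5219, 0.3986]
eef_rot: [3.141, 0.0, -3.097]
force: [0.4, -0.7, 0.6]
grip_width: 0.026
grip_force: 0.0
[ 0.65740973  0.94601921 -0.04582684]
```

View pics/m7.png

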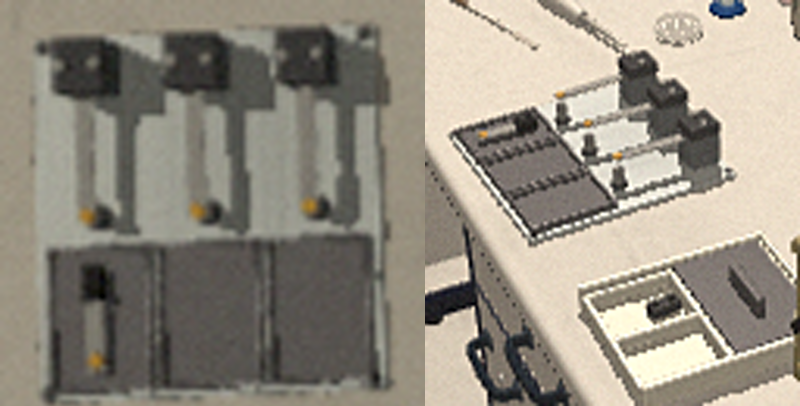

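The spare lies flat in the left tray (foot at (95,280), brass end at (95,360)). The cover is clear of both pockets and the bar is still in its own.

```bash
python3 -c "
from station import ctrl
print(ctrl.hand_in())"
```

```text
the job is handed in; nothing more can be done
None
```

The left finger is the soft one (about 3 N just before its stop, against 10–11 N for the other two), and its spare now lies flat in the left tray; the cover is slid back clear of both pockets, the clamp bar is still in its pocket, and the job was handed in at about 18 s (no verdict was returned).

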